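# Fit the double lid of a sugar shaker, then lift off its dust cover

### The job

Fit the nested pair of lids on the open sugar shaker: carry the pair together by the black knob of the inner sifter lid, which sticks up through the green dust cover, lower it until the sifter lid sits fully home in the shaker's mouth, and only then let go. Then grip the green cover round its outside and lift it straight off alone, with the sifter lid left seated and untouched, and finish still holding the cover, still and level, 8 cm or more above where it sat on the shaker. Do not shove the shaker away, and leave the spice jar, the cup and the tub where they stand.

Things in the scene. Friction and masses are not known exactly. Their poses are not given: they have to be found in the camera images.
- shaker: Sugar shaker: a round open steel tumbler with thin raised bands, loose, 0.6 kg, standing upright on the worktop. Outside diameter 52, height 70, wall 3, so the mouth is 46 wide. Origin: centre of its underside; z up along its axis.
- sifter: Loose inner lid, 61 high, about 100 g, round about z. Origin: centre of the plug's underside. Upward: plug dia 41 (foot tapered to 35 over 4) z 0-16; flange dia 52 with sieve holes z 16-21; hub dia 20 z 21-35; black knob dia 16 z 35-61. Starts upright on the trivet inside the cover, knob above it, plug below. Seated (loose fit, no snap) the flange lies on the shaker's rim, origin 54 above the shaker's.
- cover: Loose green plastic collar, about 50 g, outside dia 60, height 18, hole dia 24 that slips over hub and knob. Origin: centre of its underside. Its lowest 4 are a skirt (inside dia 55) round the sifter's flange; above that it lies on the flange. Nested: origin 17 above the sifter's, top level with the knob's foot. Lifting the knob carries both lids; lifting the cover takes it alone.
- trivet: Round cork trivet, fixed to the worktop, diameter 110, 6 thick; the pair of lids starts on it. Origin: centre of its underside. The trivet and shaker stand left and right of each other, either way round.
- spice_jar: Bystander: glass spice jar with a red cap, 45 x 45 x 106, standing behind the work. Origin: centre of its underside.
- coffee_cup: Bystander: cream espresso cup with a brown line, 59 x 77 x 52, standing to the left. Origin: underside.
- tub: Bystander: white dessert tub with a foil top, 72 x 71 x 71, standing behind the work, on the right. Origin: underside.
Things that resemble listed ones, but are neither listed nor needed, are in the scene too. There is more than one size of the cover; the one meant has the size given above.

How it is judged (in metres and radians):
On the way, in this order (a step that is already met when the one before it is completed fails the run):
1. the pair of lids is carried together, clear of the trivet, by the sifter's knob (horizontal distance between cover and sifter below 0.006 m and z of cover in the frame of sifter between 0.0145 and 0.0195 m and height (world z) of sifter above 0.065 m and contact force between the fingers and sifter above 0.5 N and contact force between cover and the fingers below 0.3 N), for 0.2 s.
2. the pair sits fully home on the upright shaker, the cover still nested on the sifter lid, and the knob has been let go (horizontal distance between sifter and shaker below 0.005 m and z of sifter in the frame of shaker between 0.051 and 0.0565 m and angle between sifter's own z axis and vertical below 0.06 rad and horizontal distance between cover and sifter below 0.006 m and z of cover in the frame of sifter between 0.0145 and 0.0195 m and angle between shaker's own z axis and vertical below 0.05 rad and contact force between the fingers and sifter below 0.05 N), for 0.2 s.
At the end, for the whole second after the job is handed in: Sifter lid home in the upright shaker (5 mm off axis, 2.5 mm in height, 0.06 rad at most), untouched. Cover gripped, clear of sifter and shaker, its underside over 145 mm above the shaker's (74 mm above where it sat), tilted under 0.3 rad, still (under 30 mm/s). Bystanders upright (horizontal distance between sifter and shaker below 0.005 m and z of sifter in the frame of shaker between 0.051 and 0.0565 m and angle between sifter's own z axis and vertical below 0.06 rad and contact force between the fingers and cover above 0.5 N and contact force between each of cover, the fingers and sifter below 0.05 N and contact force between cover and shaker below 0.05 N and z of cover in the frame of shaker above 0.145 m and angle between cover's own z axis and vertical below 0.3 rad and linear speed of cover below 0.03 m/s and angle between shaker's own z axis and vertical below 0.05 rad and height (world z) of shaker below 0.004 m and angle between each of spice_jar, coffee_cup, tub's own z axis and vertical below 0.15 rad); the arm keeps its last pose, push and grip.
It fails at once if the cover is taken off the sifter lid while the sifter lid is not seated in the shaker (distance between cover and sifter above 0.027 m and not (horizontal distance between sifter and shaker below 0.007 m and z of sifter in the frame of shaker below 0.059 m and angle between sifter's own z axis and vertical below 0.1 rad)).
It fails at once if the fingers touch the sifter lid while the cover is off it (distance between cover and sifter above 0.027 m and contact force between the fingers and sifter above 0.5 N).
It fails at once if the pair is dropped into the shaker: let go while more than 8 mm above its seat (horizontal distance between sifter and shaker below 0.03 m and z of sifter in the frame of shaker above 0.062 m and contact force between the fingers and sifter below 0.02 N).
It fails at once if the shaker is shoved more than 40 mm or tipped over (distance of shaker from where it was at the start of the episode above 0.04 m or angle between shaker's own z axis and vertical above 0.3 rad).
It fails at once if the spice jar, the cup or the tub is moved more than 20 mm (distance of any of spice_jar, coffee_cup, tub from where it was at the start of the episode above 0.02 m).
It also fails if it takes over 48 s, if anything falls off the work surface, if the arm or the gripper's body presses on something with over 40 N, if the wrist force passes 120 N, or if a joint passes its speed limit or range.

### The arm

A 6-joint arm with a two-finger parallel gripper is mounted at the origin on a cart in front of the work surface, level with it; the furniture and walls round the work are solid. World frame = base frame: x ahead of the robot, y to its left, z up, the work surface at z = 0. Lengths are in mm, angles in rad, forces in N, time in s.
With the tool pointing down it reaches from about 300 to 875 mm from the base axis. Payload 4.2 kg.
Tool frame: the origin (TCP) lies midway between the tips of the shut fingers; the grasp point (between the pads) lies 19 mm behind it (ctrl.grip_point_offset is the distance from the TCP to the grasp point, in mm); z points along the fingers, y is the line along which they close (so a half turn about z gives the same grasp; the last joint's range is limited). The gripper opens to 85 mm and grips with 20 to 120 N. Pads are 22 mm wide; open, the fingers measure 114 mm over their backs; the gripper's body (76 mm by 85 mm) begins 54 mm behind the grasp point. The pads swing forward as they close: fully open they stand 13 mm farther back than shut.
Start: joints at [1.184, 0.32, 1.565, -0, 1.257, -0.02], TCP at [206.215, 536.765, 231.338] pointing down, gripper open.
Joint ranges: [-3.11, 3.11], [-0.84, 2.01], [0.21, 2.61], [-1.34, 4.49], [0.05, 2.63], [-2.56, 2.56]. Speed limits (rad/s): [2.57, 2.57, 3.14, 3.14, 3.14, 3.14].

### API

Orientations are given as a rotation vector (axis times angle).
In Python, from station import ctrl gives the robot as it stands. The module is installed in compiled form; this text tells all that it offers.
- The arm moves only by the tool servo_tool, never from a script. Its argument "series" is a list of rows, each an object of numbers: "dx", "dy", "dz": the shift along the world's x, y, z in mm; "ax", "ay", "az": the turn, a rotation vector about the world's x, y, z in rad; "hand": the gripper command: -1 is fully open, 1 is shut, values between are in proportion. In form: [{"dx": .., "dy": .., "dz": .., "ax": .., "ay": .., "az": .., "hand": ..}, ...]. A call has 1 to 10 rows; each row shifts and turns the commanded pose from where the row before left it; what a row does not reach is not made up. A row lasts 1/8 s, in which the tool goes at most 62.5 mm and 10.7 degrees, less where a joint would pass 70% of its speed; a pose out of reach is approached as far as the arm can. A call is refused whole if a number of a shift passes 62.5 or a number of a turn 0.188, either way. A call with a gripper value outside its range is refused whole. The fingers move at their own pace and stop on an object; "grip_force" is the grip in N (left out, the last holds). Time passes only in rows, so rows that do not move let the fingers close. It gives the time, the measured TCP pose, the force, the opening and the grip force at its end, in the units of the state.
- ctrl.state(): the state, without advancing time (a new reading comes with each control period).
- ctrl.get_image(name): name is "scene" or "top"; returns a dict with "image" (420x560x3 uint8, blue, green, red), "range_z" (420x560 float32, mm along the optical axis (not along the pixel's ray), 0 where there is no reading), "K" (3x3 intrinsics, pixels), "R" (3x3) and "t" (3): a world point X has camera coordinates R X + t. Camera axes: x right, y down, z forward; pixel columns grow to the right and rows downward; lengths in mm; the calibration is good to about 2 mm. A picture is of the moment at which its call begins.
- ctrl.hand_in(): hands the job in; it is judged then, once.
The state is a dict: "t": time; "joints": joint angles; "joint_velocities": joint speeds; "joint_efforts": joint torques, N m; "position": TCP position; "ee_rot": TCP orientation; "wrist_force": force on the tool from outside, world axes, zero at the start; "ft_torque": the same for the moment, N m; "gripper_width": opening from 0.0 (shut) to 1.0 (fully open); "gripper_force": force on a finger pad.
Only numpy, scipy, OpenCV 4.12 (cv2) and the standard library are available. Lean on these libraries where they do the work, as an engineer would, in place of code of your own. Each camera call takes 0.05 s, during which the arm holds its last target. There are 200 camera calls.

## Working session

There is one attempt and no reset: what is moved stays moved. The work goes in short steps, Python scripts to look and compute and a tool call to move; the robot and the scene stay as the last step left them, time stands still between calls to the robot, and variables do not carry over. Pictures are saved under pics/ and viewed, at most 10 in all, crops included, and the job is handed in when it is done.

Besides the shell and the picture viewer there is one more tool, called after "Request:" as name(argument=value, ...) on one line, values as JSON. servo_tool: Moves the arm, as the interface text tells. Its arguments: {"type":"object","properties":{"series":{"type":"array"},"grip_force":{"type":"number"}},"required":["series"]}

```bash
mkdir -p pics; cat > h.py <<'E'
import numpy as np, cv2
from station import ctrl
def grab(n):
    d=ctrl.get_image(n); K,R,t=d['K'],np.array(d['R']),np.array(d['t']).ravel()
    z=d['range_z'].astype(float); v,u=np.indices(z.shape)
    c=np.stack([(u-K[0][2])/K[0][0]*z,(v-K[1][2])/K[1][1]*z,z],-1)
    d['P']=(c-t)@R; d['P'][z==0]=np.nan
    return d
E
python3 - <<'E'
from h import *
for n in('scene','top'):
    d=grab(n); cv2.imwrite(f'pics/{n}0.png',d['image']); np.save(n+'P.npy',d['P']); print(n,d['K'],-d['R'].T@d['t'])
s=ctrl.state(); print(s['position'],s['ee_rot'],s['t'],s['gripper_width'],ctrl.grip_point_offset)
E
```

```text
scene [[404.67106138   0.         279.90347547]
 [  0.         404.67106138 206.99978568]
 [  0.           0.           1.        ]] [  52.79010541 -204.82690757  885.79453808]
top [[506.86343699   0.         276.71298341]
 [  0.         506.86343699 206.07935236]
 [  0.           0.           1.        ]] [ 357.30935946  353.33522644 1244.15693576]
[206.03949333 536.3498972  230.55382292] [-5.72911338e-01 -3.08855430e+00  2.48600991e-03] 0.1 1.0003154428700705 18.700000000000003
```

View pics/scene0.png

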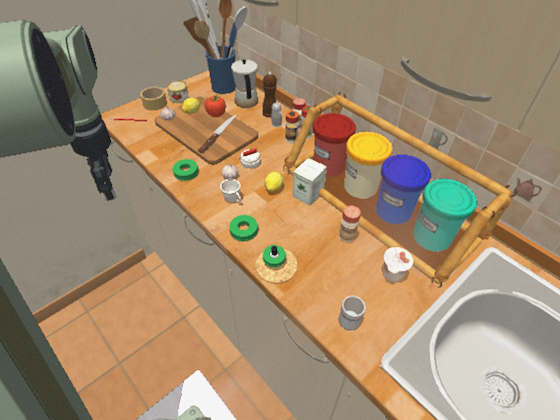

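View pics/top0.png

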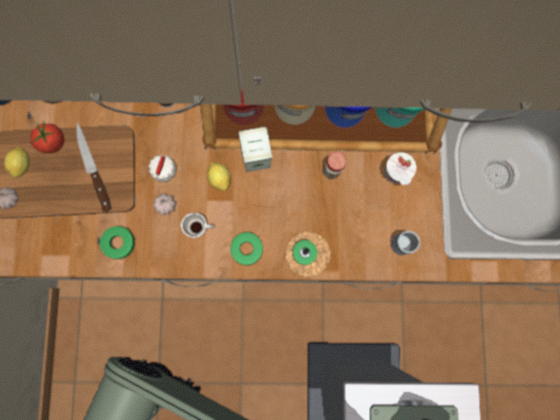

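The scene image shows the lid pair on the trivet at about (275,258) and the open shaker at (352,312). In the top image they are at (306,252) and (405,242). The green rings at (247,248) and (117,242) are larger decoys. The spice jar is at (335,163), the tub at (400,168) and the cup at (193,225).

```bash
python3 - <<'E'
from h import *
def circ(p):
    A=np.c_[2*p[:,:2],np.ones(len(p))]; s=np.linalg.lstsq(A,(p[:,:2]**2).sum(1),rcond=None)[0]
    return s[:2],np.sqrt(s[2]+s[:2]@s[:2])
for n,boxes in dict(top=dict(pair=(280,225,335,285),shaker=(385,222,425,262),jar=(318,145,350,182),tub=(380,148,420,190),cup=(175,208,218,242)),scene=dict(pair=(250,240,302,285),shaker=(335,292,370,332))).items():
    P=np.load(n+'P.npy')
    for k,(a,b,c,d) in boxes.items():
        p=P[b:d,a:c].reshape(-1,3); p=p[np.isfinite(p[:,2])]
        print(n,k,'zmax',np.nanpercentile(p[:,2],99.5).round(1), 'table',np.percentile(p[:,2],5).round(1))
        for lo,hi in ((3,12),(30,44),(44,56),(60,80),(100,115)):
            q=p[(p[:,2]>lo)&(p[:,2]<hi)]
            if len(q)>5: print('  ',lo,hi,len(q),q.min(0).round(0),q.max(0).round(0),((q.min(0)+q.max(0))/2).round(1),q.mean(0).round(1))
E
```

```text
top pair zmax 66.4 table -518.3
   3 12 965 [394. 183.   3.] [525. 315.  12.] [459.1 249.1   7.4] [451.2 245.4   5.8]
   30 44 405 [424. 230.  30.] [483. 288.  44.] [453.3 259.1  37.1] [453.1 259.1  39.7]
   44 56 33 [430. 231.  44.] [477. 286.  52.] [453.8 258.3  48.3] [450.2 251.6  45.6]
   60 80 35 [447. 252.  60.] [459. 266.  71.] [453.2 258.8  65.7] [453.2 258.2  66.3]
top shaker zmax 70.9 table -4.5
   3 12 173 [438. -40.   3.] [535.  53.  12.] [486.6   6.1   7.5] [486.5  12.7   5.4]
   30 44 65 [453.  -8.  30.] [502.  43.  44.] [477.1  17.3  37. ] [477.7  15.8  37.2]
   44 56 61 [454.  -7.  44.] [501.  43.  56.] [477.5  18.1  50. ] [478.6  19.3  50.6]
   60 80 127 [453.  -9.  60.] [502.  43.  73.] [477.5  17.3  66.4] [477.6  16.4  66.9]
top jar zmax 109.9 table -4.0
   3 12 47 [636. 143.   3.] [716. 221.  12.] [675.6 182.3   7.5] [677.1 178.2   6. ]
   30 44 25 [639. 176.  30.] [661. 212.  44.] [650.4 194.3  37.1] [644.4 196.5  37.5]
   44 56 25 [639. 173.  45.] [666. 212.  55.] [652.3 192.3  50.1] [647.1 197.2  50.3]
   60 80 55 [639. 172.  61.] [669. 211.  80.] [654.1 191.7 
[... 834 characters left out ...]
3.] [537. 334.  10.] [468.  253.8   6.5] [445.7 237.5   5.9]
   30 44 326 [424. 229.  30.] [482. 288.  44.] [453.2 258.5  37. ] [450.3 254.4  39.8]
   44 56 21 [443. 232.  44.] [477. 276.  55.] [460.2 254.1  49.8] [453.1 252.7  48.2]
   60 80 34 [447. 252.  60.] [463. 267.  69.] [454.8 259.4  64.4] [453.6 258.   65.5]
scene shaker zmax 70.8 table -2.3
   3 12 103 [436.  -9.   3.] [565.  67.  12.] [500.4  29.1   7.5] [482.   20.4   6.3]
   30 44 127 [453.  -8.  30.] [504.  41.  44.] [478.6  16.4  37.1] [476.6  17.6  37.4]
   44 56 114 [453.  -9.  44.] [503.  42.  56.] [477.8  16.4  50. ] [478.4  16.7  50.7]
   60 80 166 [453.  -9.  60.] [506.  43.  73.] [479.3  17.3  66.7] [478.7  16.7  66.8]
```

Request:
servo_tool(series=[{"dx":24.7,"dy":-27.8,"dz":-9,"hand":-1},{"dx":24.7,"dy":-27.8,"dz":-9,"hand":-1},{"dx":24.7,"dy":-27.8,"dz":-9,"hand":-1},{"dx":24.7,"dy":-27.8,"dz":-9,"hand":-1},{"dx":24.7,"dy":-27.8,"dz":-9,"hand":-1},{"dx":24.7,"dy":-27.8,"dz":-9,"hand":-1},{"dx":24.7,"dy":-27.8,"dz":-9,"hand":-1},{"dx":24.7,"dy":-27.8,"dz":-9,"hand":-1},{"dx":24.7,"dy":-27.7,"dz":-9,"hand":-1},{"dx":24.7,"dy":-27.7,"dz":-9,"hand":-1}], grip_force=30)

```text
$.series[0]: bad value
```

Request:
servo_tool(series=[{"hand":-1},{"hand":-1}])

```text
$.series[0]: bad value
```

Request:
servo_tool(series=[{"dx":24.7,"dy":-27.8,"dz":-9,"ax":0,"ay":0,"az":0,"hand":-1},{"dx":24.7,"dy":-27.8,"dz":-9,"ax":0,"ay":0,"az":0,"hand":-1},{"dx":24.7,"dy":-27.8,"dz":-9,"ax":0,"ay":0,"az":0,"hand":-1},{"dx":24.7,"dy":-27.8,"dz":-9,"ax":0,"ay":0,"az":0,"hand":-1},{"dx":24.7,"dy":-27.8,"dz":-9,"ax":0,"ay":0,"az":0,"hand":-1},{"dx":24.7,"dy":-27.8,"dz":-9,"ax":0,"ay":0,"az":0,"hand":-1},{"dx":24.7,"dy":-27.8,"dz":-9,"ax":0,"ay":0,"az":0,"hand":-1},{"dx":24.7,"dy":-27.8,"dz":-9,"ax":0,"ay":0,"az":0,"hand":-1},{"dx":24.7,"dy":-27.7,"dz":-9,"ax":0,"ay":0,"az":0,"hand":-1},{"dx":24.7,"dy":-27.7,"dz":-9,"ax":0,"ay":0,"az":0,"hand":-1}], grip_force=30)

```text
t: 1.35
position: [453.7, 257.9, 140.7]
ee_rot: [-0.573, -3.088, 0.0]
wrist_force: [0.4, 0.5, 0.2]
gripper_width: 1.001
gripper_force: 0.0
```

Request:
servo_tool(series=[{"dx":0,"dy":0.4,"dz":-20,"ax":0,"ay":0,"az":0,"hand":-1},{"dx":0,"dy":0,"dz":-25,"ax":0,"ay":0,"az":0,"hand":-1},{"dx":0,"dy":0,"dz":-25,"ax":0,"ay":0,"az":0,"hand":-1},{"dx":0,"dy":0,"dz":-15,"ax":0,"ay":0,"az":0,"hand":-1},{"dx":0,"dy":0,"dz":-10,"ax":0,"ay":0,"az":0,"hand":-1},{"dx":0,"dy":0,"dz":0,"ax":0,"ay":0,"az":0,"hand":-1}])

```text
t: 2.1
position: [453.1, 259.3, 46.0]
ee_rot: [-0.573, -3.088, 0.001]
wrist_force: [-0.1, -0.5, 1.3]
gripper_width: 1.002
gripper_force: 0.0
```

```bash
python3 - <<'E'
from h import *
d=grab('scene'); cv2.imwrite('pics/s1.png',cv2.resize(d['image'][190:350,180:400],None,fx=3.5,fy=3.5,interpolation=3))
s=ctrl.state(); print(s['position'],s['ee_rot'],s['wrist_force'])
E
```

```text
[453.42009572 259.53488127  46.53208928] [5.72716253e-01 3.08864489e+00 4.78035041e-04] [-0.35788586 -0.4547228  -0.36707986]
```

View pics/s1.png

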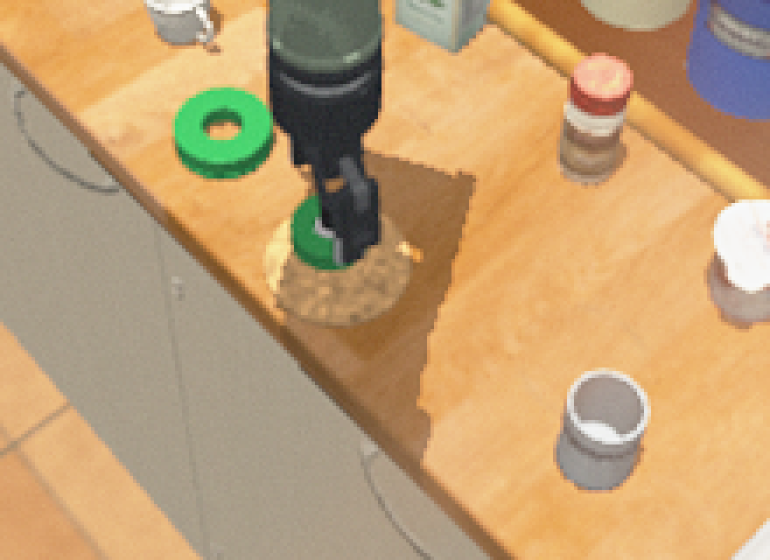

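The fingers straddle the cover and knob at crop (330,240), and the shaker at (600,430) is untouched, so I'll close now.

Request:
servo_tool(series=[{"dx":0,"dy":0,"dz":0,"ax":0,"ay":0,"az":0,"hand":1},{"dx":0,"dy":0,"dz":0,"ax":0,"ay":0,"az":0,"hand":1},{"dx":0,"dy":0,"dz":0,"ax":0,"ay":0,"az":0,"hand":1},{"dx":0,"dy":0,"dz":0,"ax":0,"ay":0,"az":0,"hand":1},{"dx":0,"dy":0,"dz":0,"ax":0,"ay":0,"az":0,"hand":1},{"dx":0,"dy":0,"dz":0,"ax":0,"ay":0,"az":0,"hand":1},{"dx":0,"dy":0,"dz":0,"ax":0,"ay":0,"az":0,"hand":1},{"dx":0,"dy":0,"dz":0,"ax":0,"ay":0,"az":0,"hand":1}])

```text
t: 3.15
position: [453.3, 259.4, 46.5]
ee_rot: [0.573, 3.089, 0.0]
wrist_force: [-0.7, -0.9, 4.7]
gripper_width: 0.173
gripper_force: 29.4
```

Request:
servo_tool(series=[{"dx":0,"dy":0,"dz":5,"ax":0,"ay":0,"az":0,"hand":1},{"dx":0,"dy":0,"dz":10,"ax":0,"ay":0,"az":0,"hand":1},{"dx":0,"dy":0,"dz":15,"ax":0,"ay":0,"az":0,"hand":1},{"dx":0,"dy":0,"dz":20,"ax":0,"ay":0,"az":0,"hand":1},{"dx":0,"dy":0,"dz":20,"ax":0,"ay":0,"az":0,"hand":1},{"dx":0,"dy":0,"dz":15,"ax":0,"ay":0,"az":0,"hand":1},{"dx":0,"dy":0,"dz":10,"ax":0,"ay":0,"az":0,"hand":1},{"dx":0,"dy":0,"dz":0,"ax":0,"ay":0,"az":0,"hand":1},{"dx":0,"dy":0,"dz":0,"ax":0,"ay":0,"az":0,"hand":1},{"dx":0,"dy":0,"dz":0,"ax":0,"ay":0,"az":0,"hand":1}])

```text
t: 4.4
position: [452.8, 259.1, 140.6]
ee_rot: [-0.573, -3.088, 0.001]
wrist_force: [-0.3, 0.2, -0.9]
gripper_width: 0.169
gripper_force: 29.3
```

```bash
python3 - <<'E'
from h import *
d=grab('scene'); cv2.imwrite('pics/s2.png',cv2.resize(d['image'][170:330,180:400],None,fx=3.5,fy=3.5,interpolation=3))
P=d['P']; hsv=cv2.cvtColor(d['image'],cv2.COLOR_BGR2HSV)
m=(hsv[...,0]>50)&(hsv[...,0]<85)&(hsv[...,1]>150)&(P[...,2]>60)&(abs(P[...,0]-453)<50)&(abs(P[...,1]-259)<50)
q=P[m]; print(len(q),q.min(0),q.max(0))
d2=grab('top');P2=d2['P'];m=(P2[...,2]>90)&(P2[...,2]<140)&(abs(P2[...,0]-453)<50)&(abs(P2[...,1]-259)<50)
hsv=cv2.cvtColor(d2['image'],cv2.COLOR_BGR2HSV);m&=(hsv[...,0]>50)&(hsv[...,0]<85)&(hsv[...,1]>150)
q=P2[m]; print(len(q),q.min(0) if len(q) else 0,q.max(0) if len(q) else 0)
s=ctrl.state(); print(s['position'],s['wrist_force'],s['gripper_width'])
E
```

```text
232 [423.80715559 229.32361677 117.6383399 ] [478.68202354 283.8282293  137.86938357]
0 0 0
[452.970684   259.24429349 140.7853633 ] [ 1.40907054 -0.06908511 -1.77632442] 0.165617302902489
```

View pics/s2.png

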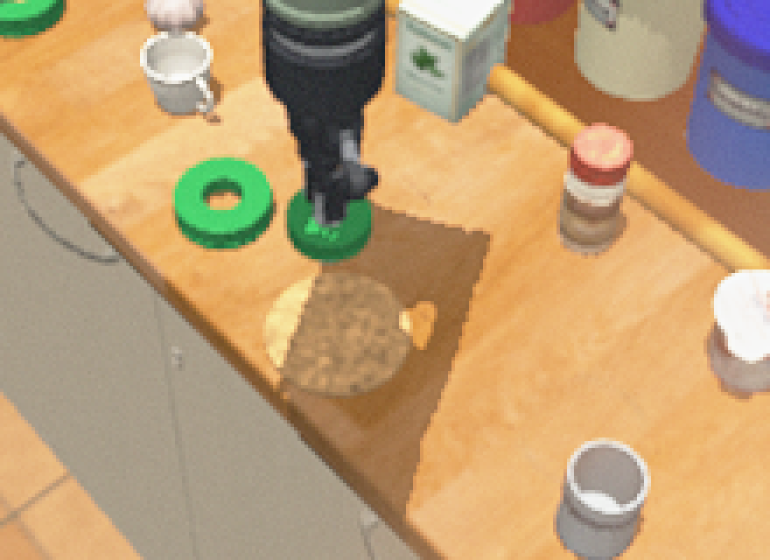

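The pair is up together: the cover is at crop (330,220), level, and the trivet is empty. Next I carry it to the shaker.

Request:
servo_tool(series=[{"dx":1,"dy":-12,"dz":0,"ax":0,"ay":0,"az":0,"hand":1},{"dx":3,"dy":-25,"dz":0,"ax":0,"ay":0,"az":0,"hand":1},{"dx":3,"dy":-30,"dz":0,"ax":0,"ay":0,"az":0,"hand":1},{"dx":3,"dy":-34,"dz":0,"ax":0,"ay":0,"az":0,"hand":1},{"dx":3,"dy":-34,"dz":0,"ax":0,"ay":0,"az":0,"hand":1},{"dx":3,"dy":-34,"dz":0,"ax":0,"ay":0,"az":0,"hand":1},{"dx":3,"dy":-30,"dz":0,"ax":0,"ay":0,"az":0,"hand":1},{"dx":3,"dy":-25,"dz":0,"ax":0,"ay":0,"az":0,"hand":1},{"dx":2,"dy":-12,"dz":0,"ax":0,"ay":0,"az":0,"hand":1},{"dx":1,"dy":-6,"dz":0,"ax":0,"ay":0,"az":0,"hand":1}])

```text
t: 5.75
position: [478.2, 16.8, 141.3]
ee_rot: [-0.574, -3.089, -0.0]
wrist_force: [0.7, 0.1, -1.1]
gripper_width: 0.173
gripper_force: 29.3
```

Request:
servo_tool(series=[{"dx":0,"dy":0,"dz":0,"ax":0,"ay":0,"az":0,"hand":1},{"dx":0,"dy":0,"dz":0,"ax":0,"ay":0,"az":0,"hand":1}])

```text
t: 6.0
position: [478.1, 18.0, 141.3]
ee_rot: [-0.572, -3.089, -0.0]
wrist_force: [0.7, 0.5, -1.7]
gripper_width: 0.176
gripper_force: 29.3
```

```bash
python3 - <<'E'
from h import *
for n in('scene','top'):
    d=grab(n); P=d['P']; near=(abs(P[...,0]-478)<45)&(abs(P[...,1]-17)<45)
    if n=='scene': cv2.imwrite('pics/s3.png',cv2.resize(d['image'][200:360,260:460],None,fx=3.5,fy=3.5,interpolation=3))
    hsv=cv2.cvtColor(d['image'],cv2.COLOR_BGR2HSV)
    g=near&(hsv[...,0]>50)&(hsv[...,0]<85)&(hsv[...,1]>150)&(P[...,2]>90)
    if g.sum(): print(n,'green',g.sum(),np.percentile(P[g],[1,99],axis=0).round(1))
    q=P[near&(P[...,2]>20)&(P[...,2]<74)]
    if len(q): print(n,'shaker',len(q),np.percentile(q,[1,99],axis=0).round(1))
s=ctrl.state(); print(s['position'],s['ee_rot'],s['wrist_force'],s['gripper_width'])
E
```

```text
scene shaker 382 [[453.2  -8.2  20.6]
 [502.9  40.8  71.6]]
top green 9 [[454.   13.3 131.7]
 [484.1  45.5 136.6]]
top shaker 152 [[452.9  13.3  21.1]
 [499.4  43.3  72.3]]
[478.1202683   17.93531225 141.29383703] [-5.71456757e-01 -3.08903115e+00 -2.57808955e-04] [-0.39642004  0.30468952 -0.75321687] 0.17265507334128147
```

View pics/s3.png

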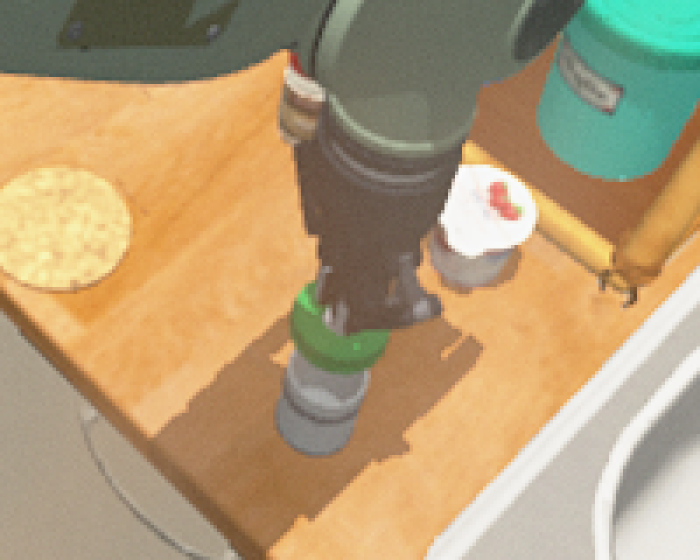

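The pair hovers over the shaker: cover at crop (340,325), shaker at (320,400). I'll check the cover's centre with a looser mask.

```bash
python3 - <<'E'
from h import *
from scipy.optimize import least_squares
d=grab('scene'); P=d['P']; near=(abs(P[...,0]-478)<50)&(abs(P[...,1]-17)<50)
hsv=cv2.cvtColor(d['image'],cv2.COLOR_BGR2HSV)
g=near&(hsv[...,0]>45)&(hsv[...,0]<85)&(hsv[...,1]>110)&(P[...,2]>100)&(P[...,2]<145)
q=P[g]; print(len(q),np.percentile(q,[0,2,50,98,100],axis=0).round(1))
side=q[(q[:,2]<133)&(q[:,2]>119)]; 
f=least_squares(lambda c:np.hypot(side[:,0]-c[0],side[:,1]-c[1])-30,[478,17],loss='soft_l1'); print('cover',f.x,len(side),np.abs(f.fun).mean())
s=P[near&(P[...,2]>10)&(P[...,2]<60)]; r=np.hypot(*(s[:,:2]-[478,17]).T); s=s[(r>24)&(r<29)]
f=least_squares(lambda c:np.hypot(s[:,0]-c[0],s[:,1]-c[1])-26,[478,17],loss='soft_l1'); print('shaker',f.x,len(s))
E
```

```text
17 [[466.   -1.8 132.9]
 [466.4   9.1 133.2]
 [469.8  38.8 135.4]
 [473.2  44.  138.1]
 [473.3  44.1 138.3]]
cover [481.86860666  25.5119365 ] 1 3.9411644081610575e-07
shaker [478.62410269  17.35407454] 217
```

Request:
servo_tool(series=[{"dx":0,"dy":-0.5,"dz":-6,"ax":0,"ay":0,"az":0,"hand":1},{"dx":0,"dy":0,"dz":-10,"ax":0,"ay":0,"az":0,"hand":1},{"dx":0,"dy":0,"dz":-8,"ax":0,"ay":0,"az":0,"hand":1},{"dx":0,"dy":0,"dz":-4,"ax":0,"ay":0,"az":0,"hand":1},{"dx":0,"dy":0,"dz":-4,"ax":0,"ay":0,"az":0,"hand":1},{"dx":0,"dy":0,"dz":-4,"ax":0,"ay":0,"az":0,"hand":1},{"dx":0,"dy":0,"dz":-3,"ax":0,"ay":0,"az":0,"hand":1},{"dx":0,"dy":0,"dz":0,"ax":0,"ay":0,"az":0,"hand":1}])

```text
t: 7.15
position: [478.1, 16.9, 102.2]
ee_rot: [-0.573, -3.089, -0.0]
wrist_force: [-0.4, -0.1, -1.0]
gripper_width: 0.17
gripper_force: 29.3
```

Plug is inside the mouth with no force showing. About 8 mm remain.

Request:
servo_tool(series=[{"dx":0,"dy":0,"dz":-2,"ax":0,"ay":0,"az":0,"hand":1},{"dx":0,"dy":0,"dz":-2,"ax":0,"ay":0,"az":0,"hand":1},{"dx":0,"dy":0,"dz":-1.5,"ax":0,"ay":0,"az":0,"hand":1},{"dx":0,"dy":0,"dz":-1,"ax":0,"ay":0,"az":0,"hand":1},{"dx":0,"dy":0,"dz":0,"ax":0,"ay":0,"az":0,"hand":1}])

```text
t: 7.78
position: [478.2, 16.9, 95.8]
ee_rot: [-0.573, -3.089, -0.0]
wrist_force: [-0.1, 0.2, -1.5]
gripper_width: 0.176
gripper_force: 29.3
```

Request:
servo_tool(series=[{"dx":0,"dy":0,"dz":-0.7,"ax":0,"ay":0,"az":0,"hand":1},{"dx":0,"dy":0,"dz":0,"ax":0,"ay":0,"az":0,"hand":1}])

```text
t: 8.02
position: [478.2, 16.9, 95.1]
ee_rot: [-0.573, -3.089, -0.0]
wrist_force: [0.1, -0.0, -0.9]
gripper_width: 0.176
gripper_force: 29.3
```

Request:
servo_tool(series=[{"dx":0,"dy":0,"dz":-0.7,"ax":0,"ay":0,"az":0,"hand":1},{"dx":0,"dy":0,"dz":0,"ax":0,"ay":0,"az":0,"hand":1}])

```text
t: 8.28
position: [478.3, 16.8, 94.6]
ee_rot: [0.573, 3.089, 0.0]
wrist_force: [-1.0, -0.3, -0.9]
gripper_width: 0.17
gripper_force: 29.5
```

Request:
servo_tool(series=[{"dx":0,"dy":0,"dz":-0.5,"ax":0,"ay":0,"az":0,"hand":1},{"dx":0,"dy":0,"dz":0,"ax":0,"ay":0,"az":0,"hand":1}])

```text
t: 8.52
position: [478.4, 16.8, 94.5]
ee_rot: [0.573, 3.088, 0.0]
wrist_force: [-0.6, -0.9, 6.3]
gripper_width: 0.175
gripper_force: 30.0
```

Request:
servo_tool(series=[{"dx":0,"dy":0,"dz":0,"ax":0,"ay":0,"az":0,"hand":0.4},{"dx":0,"dy":0,"dz":0,"ax":0,"ay":0,"az":0,"hand":0},{"dx":0,"dy":0,"dz":0,"ax":0,"ay":0,"az":0,"hand":-1},{"dx":0,"dy":0,"dz":0,"ax":0,"ay":0,"az":0,"hand":-1},{"dx":0,"dy":0,"dz":0,"ax":0,"ay":0,"az":0,"hand":-1},{"dx":0,"dy":0,"dz":0,"ax":0,"ay":0,"az":0,"hand":-1},{"dx":0,"dy":0,"dz":0,"ax":0,"ay":0,"az":0,"hand":-1},{"dx":0,"dy":0,"dz":0,"ax":0,"ay":0,"az":0,"hand":-1}])

```text
t: 9.52
position: [478.2, 16.9, 93.9]
ee_rot: [0.573, 3.089, 0.0]
wrist_force: [-0.3, -0.4, 0.1]
gripper_width: 1.002
gripper_force: 0.0
```

```bash
python3 - <<'E'
from h import *
from scipy.optimize import least_squares
d=grab('scene'); P=d['P']; near=(abs(P[...,0]-478)<50)&(abs(P[...,1]-17)<50)
cv2.imwrite('pics/s4.png',cv2.resize(d['image'][240:360,300:440],None,fx=4.5,fy=4.5,interpolation=3))
hsv=cv2.cvtColor(d['image'],cv2.COLOR_BGR2HSV)
g=near&(hsv[...,0]>45)&(hsv[...,0]<85)&(hsv[...,1]>100)&(P[...,2]>60)&(P[...,2]<110)
q=P[g]; print(len(q),np.percentile(q,[0,2,50,98,100],axis=0).round(1))
s=P[near&(P[...,2]>10)&(P[...,2]<60)]; r=np.hypot(*(s[:,:2]-[478,17]).T); s=s[(r>22)&(r<30)]
f=least_squares(lambda c:np.hypot(s[:,0]-c[0],s[:,1]-c[1])-26,[478,17],loss='soft_l1'); print('shaker',f.x,len(s))
st=ctrl.state(); print(st['position'],st['wrist_force'],st['gripper_width'])
E
```

```text
195 [[449.4 -10.3  71.8]
 [451.1  -8.9  73.6]
 [463.6   9.2  88.3]
 [495.   41.3  91.1]
 [500.4  42.2  91.9]]
shaker [480.05361887  17.94401612] 231
[478.20999413  16.8752759   93.93259991] [-0.04109932  0.21401774  0.231766  ] 0.999376932732735
```

View pics/s4.png

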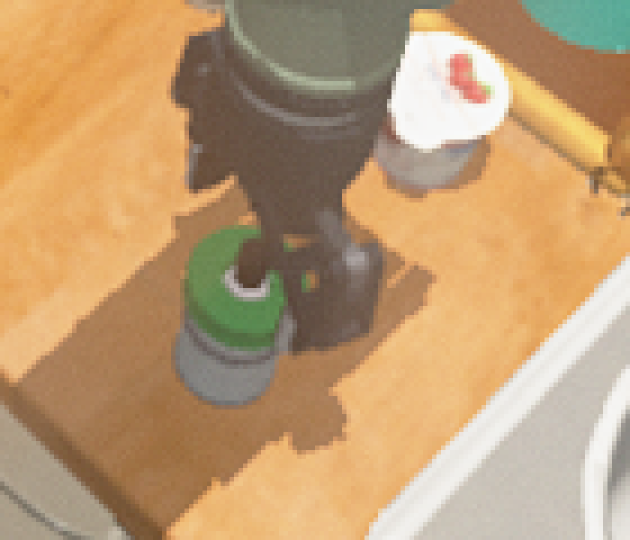

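The pair sits home at crop (240,285), upright, with the knob free between the open fingers. The cover top measures about 89 mm as expected. Next I lower the open fingers around the cover.

Request:
servo_tool(series=[{"dx":0,"dy":0,"dz":-5,"ax":0,"ay":0,"az":0,"hand":-1},{"dx":0,"dy":0,"dz":-10,"ax":0,"ay":0,"az":0,"hand":-1},{"dx":0,"dy":0,"dz":-10,"ax":0,"ay":0,"az":0,"hand":-1},{"dx":0,"dy":0,"dz":-10,"ax":0,"ay":0,"az":0,"hand":-1},{"dx":0,"dy":0,"dz":-4,"ax":0,"ay":0,"az":0,"hand":-1},{"dx":0,"dy":0,"dz":0,"ax":0,"ay":0,"az":0,"hand":-1}], grip_force=25)

```text
t: 10.32
position: [478.1, 16.9, 54.5]
ee_rot: [-0.573, -3.088, 0.0]
wrist_force: [0.2, 0.2, 0.1]
gripper_width: 1.001
gripper_force: 0.0
```

Request:
servo_tool(series=[{"dx":0,"dy":0,"dz":0,"ax":0,"ay":0,"az":0,"hand":-0.2},{"dx":0,"dy":0,"dz":0,"ax":0,"ay":0,"az":0,"hand":0},{"dx":0,"dy":0,"dz":0,"ax":0,"ay":0,"az":0,"hand":0.5},{"dx":0,"dy":0,"dz":0,"ax":0,"ay":0,"az":0,"hand":1},{"dx":0,"dy":0,"dz":0,"ax":0,"ay":0,"az":0,"hand":1},{"dx":0,"dy":0,"dz":0,"ax":0,"ay":0,"az":0,"hand":1}])

```text
t: 11.08
position: [478.6, 16.9, 55.5]
ee_rot: [0.573, 3.088, 0.001]
wrist_force: [-0.1, 0.9, 5.7]
gripper_width: 0.7
gripper_force: 26.8
```

```bash
python3 - <<'E'
from h import *
d=grab('scene'); P=d['P']
cv2.imwrite('pics/s5.png',cv2.resize(d['image'][240:360,300:440],None,fx=4.5,fy=4.5,interpolation=3))
st=ctrl.state(); print(st['position'],st['wrist_force'],st['gripper_width'])
E
```

```text
[478.6126952   16.91100866  55.56506368] [-0.54050478  0.61357303  5.86565686] 0.7042101223278054
```

View pics/s5.png

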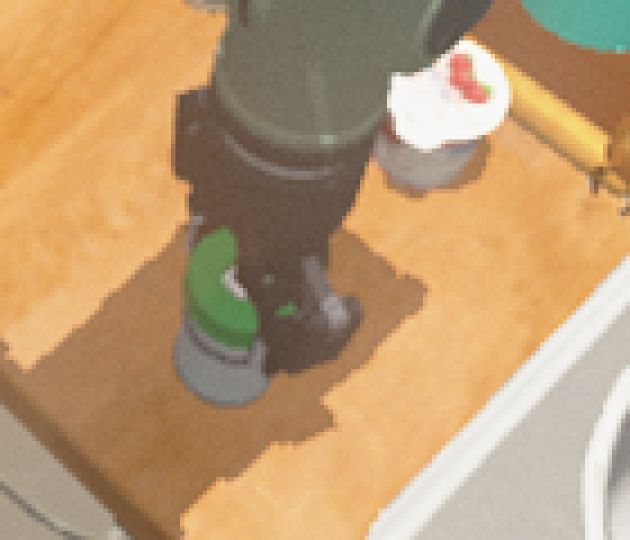

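The cover is gripped at crop (225,290), opening 0.70 × 85 = 60 mm, which matches its diameter. Lifting straight up.

Request:
servo_tool(series=[{"dx":0,"dy":0,"dz":3,"ax":0,"ay":0,"az":0,"hand":1},{"dx":0,"dy":0,"dz":4,"ax":0,"ay":0,"az":0,"hand":1},{"dx":0,"dy":0,"dz":5,"ax":0,"ay":0,"az":0,"hand":1},{"dx":0,"dy":0,"dz":8,"ax":0,"ay":0,"az":0,"hand":1},{"dx":0,"dy":0,"dz":10,"ax":0,"ay":0,"az":0,"hand":1},{"dx":0,"dy":0,"dz":12,"ax":0,"ay":0,"az":0,"hand":1},{"dx":0,"dy":0,"dz":12,"ax":0,"ay":0,"az":0,"hand":1},{"dx":0,"dy":0,"dz":14,"ax":0,"ay":0,"az":0,"hand":1},{"dx":0,"dy":0,"dz":14,"ax":0,"ay":0,"az":0,"hand":1},{"dx":0,"dy":0,"dz":12,"ax":0,"ay":0,"az":0,"hand":1}])

```text
t: 12.38
position: [478.4, 16.9, 150.1]
ee_rot: [0.573, 3.088, 0.0]
wrist_force: [-0.2, 0.7, -0.2]
gripper_width: 0.7
gripper_force: 27.1
```

Request:
servo_tool(series=[{"dx":0,"dy":0,"dz":6,"ax":0,"ay":0,"az":0,"hand":1},{"dx":0,"dy":0,"dz":0,"ax":0,"ay":0,"az":0,"hand":1},{"dx":0,"dy":0,"dz":0,"ax":0,"ay":0,"az":0,"hand":1},{"dx":0,"dy":0,"dz":0,"ax":0,"ay":0,"az":0,"hand":1}])

```text
t: 12.88
position: [477.9, 16.9, 154.4]
ee_rot: [-0.573, -3.088, 0.0]
wrist_force: [-0.2, -0.0, -0.3]
gripper_width: 0.702
gripper_force: 27.1
```

```bash
python3 - <<'E'
from h import *
d=grab('scene'); P=d['P']; near=(abs(P[...,0]-478)<50)&(abs(P[...,1]-17)<50)
cv2.imwrite('pics/s6.png',cv2.resize(d['image'][200:350,300:440],None,fx=3.9,fy=3.9,interpolation=3))
hsv=cv2.cvtColor(d['image'],cv2.COLOR_BGR2HSV)
q=P[near&(hsv[...,0]>45)&(hsv[...,0]<85)&(hsv[...,1]>90)&(P[...,2]>60)]; print(len(q),np.percentile(q,[2,50,98],axis=0).round(1))
q=P[near&(P[...,2]>60)&(P[...,2]<125)]; print('sifter z',np.histogram(q[:,2],np.arange(60,126,5))[0])
st=ctrl.state(); print(st['t'],st['position'],st['wrist_force'],st['gripper_width'])
E
```

```text
111 [[452.5  -5.3 185. ]
 [461.9  21.1 187.2]
 [490.2  40.  189.5]]
sifter z [ 30  21 183 108  11  23  10  10   5  14  28   9   0]
12.925 [477.9755152   16.85808089 154.51503672] [-0.34252943  0.37464504 -0.36819349] 0.7035234078421657
```

View pics/s6.png

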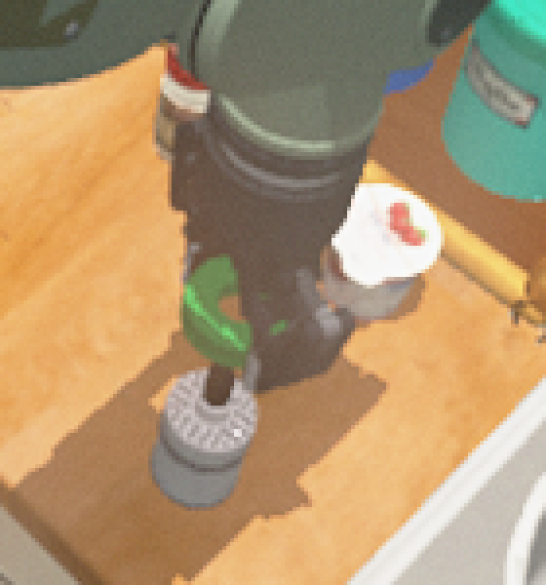

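The sieve lid is seated at crop (212,410), and the cover is held level above it at (215,310). Its top is at 187 mm, so its underside is about 169 mm, above the required 145 mm.

```bash
python3 -c "from station import ctrl; print(ctrl.hand_in())"
```

```text
the job is handed in; nothing more can be done
None
```

The job is handed in: the sifter lid sits home in the shaker, and the gripper holds the green cover still and level about 98 mm above where it sat; the hand-in call returned no verdict.

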